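# Lock the warp tension of a bead-loom head with a fork spanner and jam nut

## Task

Lock the tension spindle of the bead-loom head at its present setting: pull out the black spring knob, slide the blue fork one notch onto the spindle's flats and let the pin drop back home, so that the fork holds the spindle still; then turn the red winged locknut clockwise until it is jammed tight. The spindle and its dial must stay at their setting throughout, and the reels, jar and tray standing around must not be disturbed.

Things in the scene. Friction and masses are not known exactly. Their poses are not given: they have to be found in the camera images.
- tension_head: bench stand of a bead loom, 215 x 262 mm, fixed, may stand turned. Origin on the table under the middle of its sloped face; x to the stand's back, y to its left, z up. The aluminium face (150 x 250 mm, centre 66 mm up) rises 30 degrees to the back: its outward normal leans 30 degrees from vertical toward the front (the robot). A wooden beam along the back is 126 mm high.
- knob_center (a point): centre of the black index knob, 28 mm diameter, 24 mm tall, on the left part of the face, 52 mm out from it. Its z is the face's outward normal (pull straight along it), its y points left along the face; the fork slides toward -y. Under the knob 14 mm of thin stem stand free above the blue slide block (61 mm up the slope x 44 mm).
- index_knob (a joint): how far the spring pin is pulled out, m: 0 = home in a notch, 0.009 to 0.013 = clear of the notches, 0.013 = stop (3 N at rest, 6 N fully out). Held out, the knob carries the slide along when moved sideways; let go, the pin springs into the notch below it.
- fork_slide (a joint): travel of the blue fork slide, m: 0 = parked notch (fork clear of the spindle), 0.045 = next notch, fork astride the spindle's flats (stops just outside both notches; pin play about 1 mm; moving it takes 1 to 3 N).
- wing_center (a point): centre of the locknut's red wing (straight bar 110 x 14 x 24 mm), on the spindle's axis, right part of the face, 68 mm out from it. z: the axis (the face's outward normal); x: along the bar's length; y: across its 14 mm. 15 mm free below the bar except a neck 25 mm in diameter, above a 51 mm hexagon nut. With the fork engaged the knob is 110 mm from this axis.
- locknut (a joint): turn of the locknut on the spindle, rad, growing clockwise as seen from outside the face: starts at 0.15 to 0.6, 1.4 = jammed tight against its stop. It turns stiffly (0.2 N m), more stiffly than the spindle in its bearing (0.05 N m), so it drags the spindle along unless the fork holds it.
- tension_spindle (a joint): turn of the brass tension spindle with its white dial from its setting, rad, clockwise positive; it starts within 0.015 of 0. Between the fork's prongs it has about 0.04 rad of play.
- reel_green: loose reel of green thread, 29 mm diameter, 52 mm tall, standing; origin under its middle. Bystander.
- reel_pink: loose reel of pink thread, 29 mm diameter, 52 mm tall, standing; origin under its middle. Bystander.
- bead_jar: loose open glass jar of beads, 69 mm diameter, 105 mm tall; origin under its middle. Bystander.
- bead_tray: loose blue bead tray with dark rim, 112 x 140 x 15 mm; origin under its middle. Bystander.

How it is judged:
By the outcome, as a careful person would: the job done as asked, in the order asked, and still so for the second after the job is handed in, with the robot touching nothing.
It also fails if it takes over 48 s, if anything falls off the work surface, if the arm or the gripper's body presses on something with over 40 N, if the wrist force passes 120 N, or if a joint passes its speed limit or range.

## Robot

A 7-joint arm with a two-finger parallel gripper is mounted at the origin on a cart in front of the work surface, level with it; the furniture and walls round the work are solid. World frame = base frame: x ahead of the robot, y to its left, z up, the work surface at z = 0. Lengths are in m, angles in rad, forces in N, time in s.
With the tool pointing down it reaches from about 0.35 to 0.9 m from the base axis. Payload 8.1 kg.
Tool frame: the origin (TCP) lies midway between the tips of the shut fingers; the grasp point (between the pads) lies arm.tcp_to_grasp behind it (arm.tcp_to_grasp is the distance from the TCP to the grasp point, in m); z points along the fingers, x is the direction in which the jaws open and shut, and the axes are right-handed (so a half turn about z gives the same grasp; the last joint's range is limited). The gripper opens to 85 mm and grips with 20 to 120 N. Pads are 22 mm wide; open, the fingers measure 114 mm over their backs; the gripper's body (76 mm by 85 mm) begins 54 mm behind the grasp point. The pads swing forward as they close: fully open they stand 13 mm farther back than shut.
Start: joints at [1.231, 0.434, 0.025, 1.573, -0.012, 1.134, -0.075], TCP at [0.147, -0.608, 0.231] pointing down, gripper open.
Joint ranges: [-2.62, 2.62], [-0.44, 2.09], [-1.27, 1.32], [0.08, 2.57], [-1.32, 4.46], [0.12, 2], [-2.74, 2.74]. Speed limits (rad/s): [2.22, 2.22, 3.01, 3.01, 3.14, 3.14, 3.14].

## Interface

Orientations are given as a 3x3 rotation matrix whose columns are the frame's x, y, z axes.
In Python, from bench import arm, optics gives the robot as it stands.
- The arm moves only by the shell command python3 -m crank 'ROWS' [FORCE]. ROWS is JSON, a list of rows, each an object with "xyz": the shift along the tool's x, y, z in cm, a list of three; "roll": the turn about the tool's z in degrees; "gripper": the opening, from 0 (shut) to 1 (fully open). A call has 1 to 5 rows; each row is the pose to reach, as a shift and turn from the pose commanded when the call began, along the tool's axes at that moment; what a row does not reach only later rows make up. A row lasts 1/12 s, in which the tool goes at most 41.7 mm and 7.16 degrees, less where a joint would pass 70% of its speed; a pose out of reach is approached as far as the arm can. A call with a gripper value outside its range is refused whole. The fingers move at their own pace and stop on an object; FORCE is the grip in N (left out, the last holds). Time passes only in rows, so rows that repeat a pose let the fingers close. It gives the time, the measured TCP pose, the force and the opening at its end, in the units of the state.
- arm.sense(): the state, without advancing time (a new reading comes with each control period).
- optics.get_image(name): name is "scene" or "top"; returns the picture (400x640x3 uint8, blue, green, red); there is no depth.
- optics.camera_info(name): a dict with "K" (3x3 intrinsics, pixels), "origin" and "orientation" of the camera in the world. Camera axes: x right, y up, looking along -z (the intrinsics and any distortion apply to the point x, -y, -z); pixel columns grow to the right and rows downward; lengths in m; the calibration is good to about 2 mm. A picture is of the moment at which its call begins. camera_info takes no time and is no camera call.
- arm.close_job(): hands the job in, once; it reports no verdict.
The state is a dict: "time": time; "joints": joint angles; "qvel": joint speeds; "tau": joint torques, N m; "tcp_pos": TCP position; "ee_rot": TCP orientation; "wrist_force": force on the tool from outside, world axes, zero at the start; "ft_torque": the same for the moment, N m; "gripper_width": opening from 0.0 (shut) to 1.0 (fully open).
Only numpy, scipy, OpenCV 4.12 (cv2) and the standard library are available. Lean on these libraries where they do the work, as an engineer would, in place of code of your own. Each camera call takes 0.05 s, during which the arm holds its last target.

## Working session

There is one attempt and no reset: what is moved stays moved. The work goes in short steps, Python scripts to look and compute and a shell command to move; the robot and the scene stay as the last step left them, time stands still between calls to the robot, and variables do not carry over. Pictures are saved under pics/ and viewed, and the job is handed in when it is done.

```bash
ls; mkdir -p pics
python3 - <<'E'
from bench import arm, optics
import cv2,numpy as np
np.set_printoptions(precision=4,suppress=True)
for n in("scene","top"):
    cv2.imwrite(f"pics/{n}0.png",optics.get_image(n)); print(n,optics.camera_info(n))
print(arm.sense(),arm.tcp_to_grasp)
E
```

```text
pics
scene {'K': array([[433.7811,   0.    , 323.8456],
       [  0.    , 433.7811, 195.3298],
       [  0.    ,   0.    ,   1.    ]]), 'origin': array([0.1197, 0.6881, 1.0655]), 'orientation': array([[-0.9056,  0.3216, -0.2765],
       [-0.4241, -0.6928,  0.5833],
       [-0.004 ,  0.6454,  0.7638]])}
top {'K': array([[508.073 ,   0.    , 306.362 ],
       [  0.    , 508.073 , 201.1202],
       [  0.    ,   0.    ,   1.    ]]), 'origin': array([ 0.2754, -0.0636,  1.4599]), 'orientation': array([[ 0.0189,  0.9892, -0.1453],
       [-0.9998,  0.0184, -0.005 ],
       [-0.0023,  0.1454,  0.9894]])}
{'time': 0.1, 'joints': array([ 1.2314,  0.4351,  0.025 ,  1.574 , -0.0116,  1.134 , -0.0751]), 'qvel': array([-0.0009,  0.0004, -0.001 , -0.0016, -0.0017,  0.0001,  0.0005]), 'tau': array([  0.0019, -67.1747,   1.0273, -31.6903,   0.0157,   0.0072,
         0.    ]), 'tcp_pos': array([ 0.1465, -0.6071,  0.2306]), 'ee_rot': array([[ 0.2345, -0.9721, -0.0004],
       [-0.9721, -0.2345,  0.0013],
       [-0.0014,  0.0001, -1.    ]]), 'wrist_force': array([-0.3151, -0.1261,  0.2076]), 'ft_torque': array([ 0.0175,  0.0296, -0.0264]), 'gripper_width': 1.002408236696457} 0.0187
```

View pics/scene0.png

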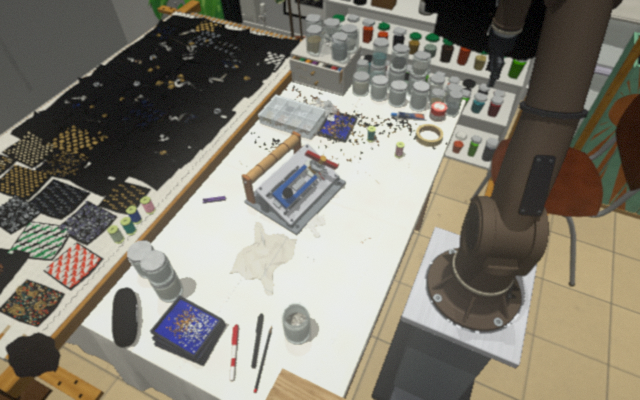

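View pics/top0.png

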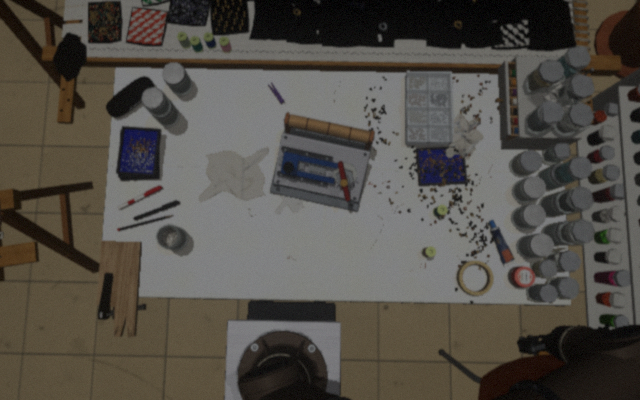

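Run:
```python
import cv2
a=cv2.imread("pics/top0.png")[100:225,255:395]
b=cv2.imread("pics/scene0.png")[125:240,235:355]
f=lambda i,s:cv2.convertScaleAbs(cv2.resize(i,None,fx=s,fy=s,interpolation=cv2.INTER_CUBIC),alpha=1.5)
cv2.imwrite("pics/top0z.png",f(a,4.5));cv2.imwrite("pics/scene0z.png",f(b,5))
```

```text
(no output)
```

View pics/top0z.png

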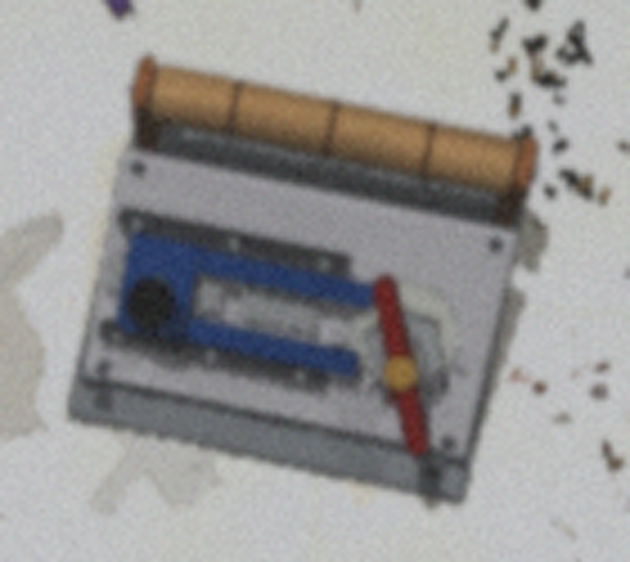

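View pics/scene0z.png

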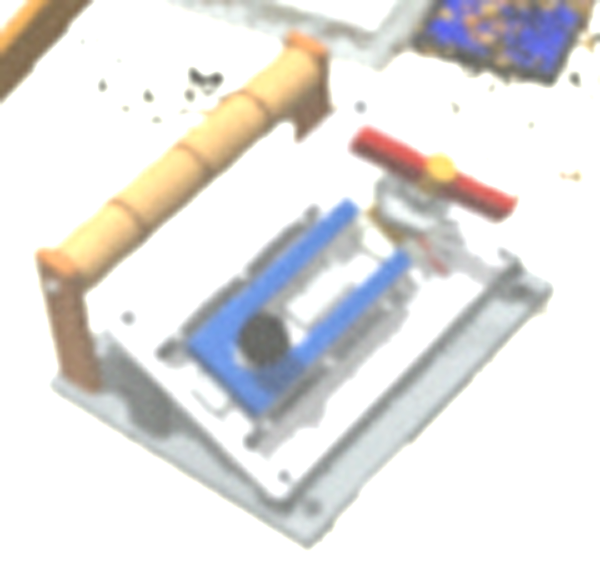

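```bash
cat > h.py <<'E'
import numpy as np,cv2
from scipy.optimize import least_squares
from bench import arm,optics
np.set_printoptions(precision=4,suppress=True)
CI={n:optics.camera_info(n) for n in("scene","top")}
def proj(n,p):
    c=CI[n]; q=c["orientation"].T@(np.asarray(p)-c["origin"]); q=c["K"]@np.array([q[0],-q[1],-q[2]]); return q[:2]/q[2]
def face(yaw):
    Z=np.array([np.cos(yaw),np.sin(yaw),0]);L=np.array([-np.sin(yaw),np.cos(yaw),0])
    c,s=np.cos(np.pi/6),np.sin(np.pi/6)
    n=-s*Z+np.array([0,0,c]); u=c*Z+np.array([0,0,s])  # up slope
    return u,L,n
E
cat > fit.py <<'E'
from h import *
obs=[("top","k",(288.8,166.9)),("top","g",(344.1,182.7)),("top","w1",(340.3,162.2)),("top","w2",(347.9,200.4)),
("scene","k",(288,193)),("scene","g",(322.6,159)),("scene","w1",(306.4,152.6)),("scene","w2",(337.4,166.6)),
("top","TL",(282.8,133.3)),("top","TR",(370.6,150.7)),("top","BL",(273.4,184.4)),("top","BR",(356.1,202.7)),("scene","BL",(292,225.6)),("scene","BR",(339,177.4)),("scene","TL",(255,190))]
def pts(v):
    x,y,yaw,ku,kl,wu,wl,a=v; u,L,n=face(yaw); o=np.array([x,y,.066])
    w=o+wu*u+wl*L; b=(np.cos(a)*u+np.sin(a)*L)*.055
    P=dict(k=o+ku*u+kl*L+.056*n,g=w+.082*n,w1=w+.072*n+b,w2=w+.072*n-b)
    for s,i in(("T",1),("B",-1)):
        for t,j in(("L",1),("R",-1)): P[s+t]=o+i*.075*u+j*.125*L
    return P
def r(v):
    P=pts(v); return np.concatenate([(proj(n,P[k])-uv)for n,k,uv in obs]+[[(v[4]-v[6]-.155)*300, (v[3]-v[5])*300]])
s=least_squares(r,[.4,-.1,-.2,0,.08,0,-.07,0],loss="soft_l1"); v=s.x
print(v); 
for (n,k,uv),e in zip(obs,r(v)[:-2].reshape(-1,2)):print(n,k,e.round(1))
u,L,n=face(v[2]);o=np.array([v[0],v[1],.066]);print("u",u,"L",L,"n",n)
print("knob",o+v[3]*u+v[4]*L+.052*n,"wing",o+v[5]*u+v[6]*L+.068*n,"wing ang from u toward L deg",np.degrees(v[7]))
E
python3 fit.py
```

```text
[ 0.5737 -0.0937 -0.192   0.0011  0.0844  0.0003 -0.0702  0.4091]
top k [-0.8  0.8]
top g [-0.4  0.2]
top w1 [-0.6 -0. ]
top w2 [0.  0.2]
scene k [-0. -1.]
scene g [ 0.7 -1.2]
scene w1 [-0.5 -1.3]
scene w2 [0.3 0.2]
top TL [-1.8  0.2]
top TR [-0.4  1.3]
top BL [-0.9 -0.6]
top BR [ 2.1 -0.8]
scene BL [-0.8 -0.5]
scene BR [ 0.4 -2.5]
scene TL [ 0.2 -0.9]
u [ 0.8501 -0.1653  0.5   ] L [0.1909 0.9816 0.    ] n [-0.4908  0.0954  0.866 ]
knob [ 0.5652 -0.006   0.1116] wing [ 0.5272 -0.1561  0.125 ] wing ang from u toward L deg 23.441772792291896
```

```bash
cat > d.py <<'E'
from h import *
import sys
u,L,n=face(-.192)
K=np.array([.5652,-.006,.1116]);W=np.array([.5272,-.1561,.125])
def to(p):
    s=arm.sense();R=s["ee_rot"];print("t",s["time"],"tcp",s["tcp_pos"],"F",s["wrist_force"],"g",round(s["gripper_width"],3))
    print("shift cm",R.T@(np.array(p)-s["tcp_pos"])*100,"roll needed",(np.degrees(np.arctan2(R[1,0],R[0,0])-np.arctan2(-L[1],-L[0]))+90)%180-90, "tcp rel face(u,L,n) from W mm",np.array([u,L,n])@(s["tcp_pos"]-W)*1000)
    print("tool dirs of u,L,n:",R.T@u,R.T@L,R.T@n)
if __name__=="__main__": to(eval(sys.argv[1]))
E
python3 d.py 'K+[0,0,.08]'
```

```text
t 0.1 tcp [ 0.1465 -0.6071  0.2306] F [-0.3151 -0.1261  0.2076] g 1.002
shift cm [-48.6123 -54.8035   3.964 ] roll needed 24.564075311682316 tcp rel face(u,L,n) from W mm [-196.3104 -515.4066  235.3082]
tool dirs of u,L,n: [ 0.3593 -0.7876 -0.5006] [-0.9095 -0.4157  0.0012] [-0.2091  0.4548 -0.8657]
```

```bash
python3 -m crank '[{"xyz":[-2.7,-3.0,0],"roll":5,"gripper":1},{"xyz":[-5.4,-6.0,0],"roll":10,"gripper":1},{"xyz":[-8.1,-9.1,0],"roll":15,"gripper":1},{"xyz":[-10.8,-12.1,0],"roll":20,"gripper":1},{"xyz":[-13.5,-15.2,0],"roll":24.6,"gripper":1}]' 40; python3 d.py 'K+[0,0,.11]'
```

```text
time: 0.52
tcp_pos: [0.2631, -0.4389, 0.231]
ee_rot: [[-0.196, -0.981, -0.0], [-0.981, 0.196, 0.0], [-0.0, 0.0, -1.0]]
wrist_force: [1.4, 1.0, -0.0]
gripper_width: 1.001
t 0.5167 tcp [ 0.2631 -0.4389  0.231 ] F [ 1.3781  0.9761 -0.0333] g 1.001
shift cm [-48.3721 -21.1296   0.9479] roll needed -0.3162754406328787 tcp rel face(u,L,n) from W mm [-124.7917 -327.9571  194.4539]
tool dirs of u,L,n: [-0.005  -0.8658 -0.5004] [-1.      0.0055  0.0003] [ 0.0025  0.5004 -0.8658]
```

```bash
python3 -m crank '[{"xyz":[-3.8,-1.6,0],"roll":0,"gripper":1},{"xyz":[-7.6,-3.3,0],"roll":0,"gripper":1},{"xyz":[-11.4,-5.0,0],"roll":0,"gripper":1},{"xyz":[-15.2,-6.6,0],"roll":0,"gripper":1},{"xyz":[-19,-8.3,0],"roll":0,"gripper":1}]'; python3 d.py 'K+[0,0,.11]'
```

```text
time: 0.93
tcp_pos: [0.3809, -0.2682, 0.2313]
ee_rot: [[-0.192, -0.981, -0.0], [-0.981, 0.192, -0.0], [0.0, 0.0, -1.0]]
wrist_force: [-0.5, -0.7, 0.5]
gripper_width: 0.997
t 0.9333 tcp [ 0.3809 -0.2682  0.2313] F [-0.4961 -0.7226  0.5411] g 0.997
shift cm [-29.2631 -13.0623   0.9604] roll needed -0.04773194541695602 tcp rel face(u,L,n) from W mm [ -52.6943 -137.9276  153.1406]
tool dirs of u,L,n: [-0.0006 -0.8659 -0.5002] [-1.      0.0008 -0.0001] [ 0.0005  0.5002 -0.8659]
```

```bash
python3 -m crank '[{"xyz":[-3.8,-1.6,0],"roll":0,"gripper":1},{"xyz":[-7.6,-3.3,0],"roll":0,"gripper":1},{"xyz":[-11.4,-5.0,0],"roll":0,"gripper":1},{"xyz":[-15.2,-6.6,0],"roll":0,"gripper":1},{"xyz":[-19,-8.3,0],"roll":0,"gripper":1}]'; python3 d.py 'K+[0,0,.08]'
```

```text
time: 1.35
tcp_pos: [0.4988, -0.0977, 0.2312]
ee_rot: [[-0.192, -0.981, -0.0], [-0.981, 0.192, -0.0], [0.0, 0.0, -1.0]]
wrist_force: [0.6, -1.0, -0.4]
gripper_width: 0.999
t 1.35 tcp [ 0.4988 -0.0977  0.2312] F [ 0.6252 -0.9748 -0.3767] g 0.999
shift cm [-10.2684  -4.7594   3.9568] roll needed -0.04525429724701269 tcp rel face(u,L,n) from W mm [ 19.3222  51.9549 111.4761]
tool dirs of u,L,n: [-0.0006 -0.8659 -0.5003] [-1.      0.0008 -0.0002] [ 0.0006  0.5002 -0.8659]
```

```bash
python3 -m crank '[{"xyz":[-3.6,-1.6,1.3],"roll":0,"gripper":1},{"xyz":[-7.0,-3.2,2.6],"roll":0,"gripper":1},{"xyz":[-10.0,-4.7,3.9],"roll":0,"gripper":1},{"xyz":[-10.2,-4.75,3.9],"roll":0,"gripper":1},{"xyz":[-10.2,-4.75,3.9],"roll":0,"gripper":1}]'; python3 d.py 'K-[0,0,.0157]';python3 - <<'E'
from h import *
a=optics.get_image("scene")[90:240,215:375];b=optics.get_image("top")[90:225,245:395]
f=lambda i,s:cv2.convertScaleAbs(cv2.resize(i,None,fx=s,fy=s,interpolation=cv2.INTER_CUBIC),alpha=1.3)
cv2.imwrite("pics/s1.png",f(a,4));cv2.imwrite("pics/t1.png",f(b,4))
E
```

```text
time: 1.77
tcp_pos: [0.5645, -0.0059, 0.1908]
ee_rot: [[-0.187, -0.982, -0.002], [-0.982, 0.187, 0.001], [-0.001, 0.003, -1.0]]
wrist_force: [-0.2, -0.7, -0.5]
gripper_width: 0.999
t 1.7667 tcp [ 0.5645 -0.0059  0.1908] F [-0.1562 -0.667  -0.4703] g 0.999
shift cm [ 0.0057 -0.0956  9.493 ] roll needed 0.20046173231621367 tcp rel face(u,L,n) from W mm [ 39.8012 154.5984  53.0368]
tool dirs of u,L,n: [ 0.0028 -0.8647 -0.5023] [-1.     -0.0035  0.0005] [-0.0022  0.5023 -0.8647]
```

View pics/s1.png

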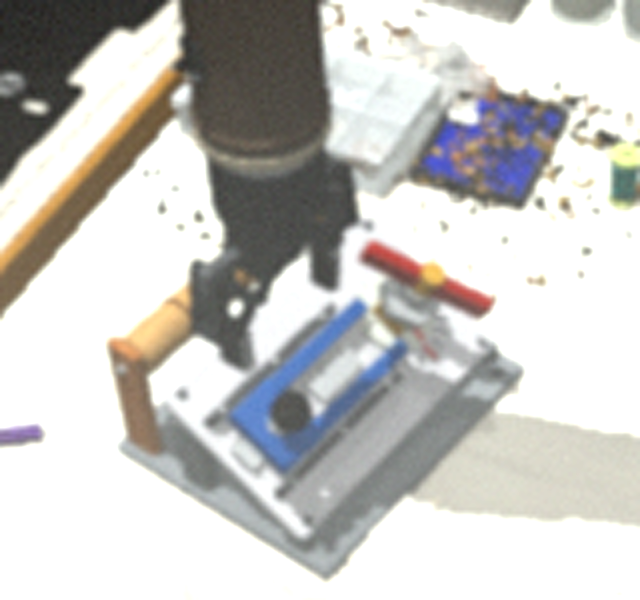

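View pics/t1.png

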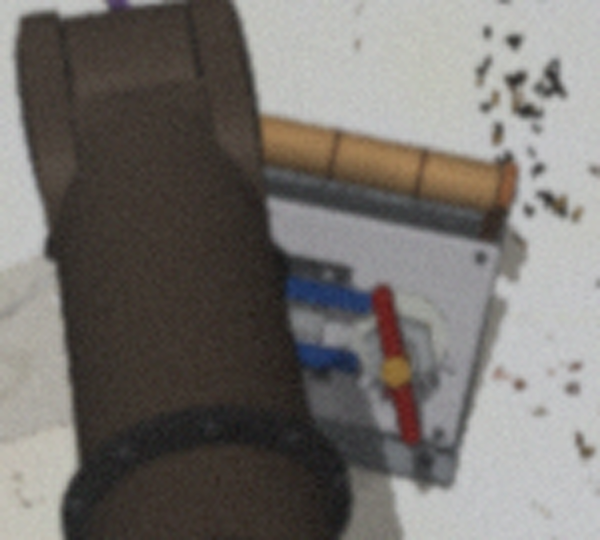

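```bash
python3 -m crank '[{"xyz":[0,-0.1,2.5],"roll":0,"gripper":1},{"xyz":[0,-0.1,5],"roll":0,"gripper":1},{"xyz":[0,-0.1,7],"roll":0,"gripper":1},{"xyz":[0,-0.1,8],"roll":0,"gripper":1},{"xyz":[0,-0.1,8],"roll":0,"gripper":0.7}]'; python3 d.py 'K-[0,0,.0157]';python3 - <<'E'
from h import *
a=optics.get_image("scene")[120:240,225:355]
f=lambda i,s:cv2.convertScaleAbs(cv2.resize(i,None,fx=s,fy=s,interpolation=cv2.INTER_CUBIC),alpha=1.5,beta=10)
cv2.imwrite("pics/s2.png",f(a,5))
E
```

```text
time: 2.28
tcp_pos: [0.5638, -0.0104, 0.1107]
ee_rot: [[-0.193, -0.981, -0.003], [-0.981, 0.193, -0.001], [0.002, 0.003, -1.0]]
wrist_force: [-0.6, -1.1, 0.6]
gripper_width: 0.88
t 2.2833 tcp [ 0.5638 -0.0104  0.1107] F [-0.5577 -1.0749  0.5557] g 0.88
shift cm [-0.4626 -0.057   1.4837] roll needed -0.1536044099388647 tcp rel face(u,L,n) from W mm [ -0.0912 149.9916 -16.4068]
tool dirs of u,L,n: [-0.0016 -0.8644 -0.5027] [-1.      0.0027 -0.0015] [ 0.0027  0.5027 -0.8644]
```

View pics/s2.png

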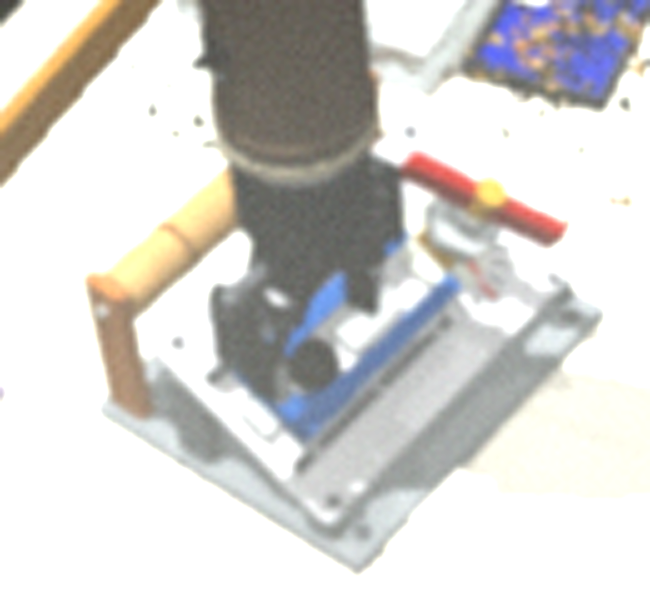

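```bash
python3 -m crank '[{"xyz":[-0.4,-0.05,0.5],"roll":0,"gripper":0.7},{"xyz":[-0.4,-0.05,1.0],"roll":0,"gripper":0.7},{"xyz":[-0.4,-0.05,1.0],"roll":0,"gripper":0.7}]'; python3 d.py 'K-[0,0,.0157]'
```

```text
time: 2.58
tcp_pos: [0.567, -0.0045, 0.1024]
ee_rot: [[-0.191, -0.982, 0.001], [-0.982, 0.191, 0.0], [-0.0, -0.001, -1.0]]
wrist_force: [0.0, -0.1, -0.7]
gripper_width: 0.698
t 2.5833 tcp [ 0.567  -0.0045  0.1024] F [ 0.0377 -0.0764 -0.6978] g 0.698
shift cm [0.1763 0.1463 0.6485] roll needed -0.015609907153006475 tcp rel face(u,L,n) from W mm [ -2.5434 156.3542 -24.6435]
tool dirs of u,L,n: [-0.0003 -0.8663 -0.4995] [-1.      0.0003  0.0002] [-0.      0.4995 -0.8663]
```

```bash
python3 -m crank '[{"xyz":[0.1,0.1,0.4],"roll":0,"gripper":0.6},{"xyz":[0.1,0.1,0.5],"roll":0,"gripper":0.5},{"xyz":[0.1,0.1,0.5],"roll":0,"gripper":0.45},{"xyz":[0.1,0.1,0.5],"roll":0,"gripper":0.45}]'; python3 d.py 'K-[0,0,.0157]';python3 - <<'E'
from h import *
a=optics.get_image("scene")[120:240,225:355]
f=lambda i,s:cv2.convertScaleAbs(cv2.resize(i,None,fx=s,fy=s,interpolation=cv2.INTER_CUBIC),alpha=1.5,beta=10)
cv2.imwrite("pics/s3.png",f(a,5))
E
```

```text
time: 2.92
tcp_pos: [0.5656, -0.0057, 0.0974]
ee_rot: [[-0.192, -0.981, 0.0], [-0.981, 0.192, -0.0], [0.0, -0.0, -1.0]]
wrist_force: [0.4, 0.3, -0.4]
gripper_width: 0.452
t 2.9167 tcp [ 0.5656 -0.0057  0.0974] F [ 0.4105  0.2636 -0.407 ] g 0.452
shift cm [0.0369 0.0352 0.1483] roll needed -0.04065755335362553 tcp rel face(u,L,n) from W mm [ -6.0046 154.9618 -28.4229]
tool dirs of u,L,n: [-0.0006 -0.8661 -0.4999] [-1.      0.0007 -0.0001] [ 0.0004  0.4999 -0.8661]
```

View pics/s3.png

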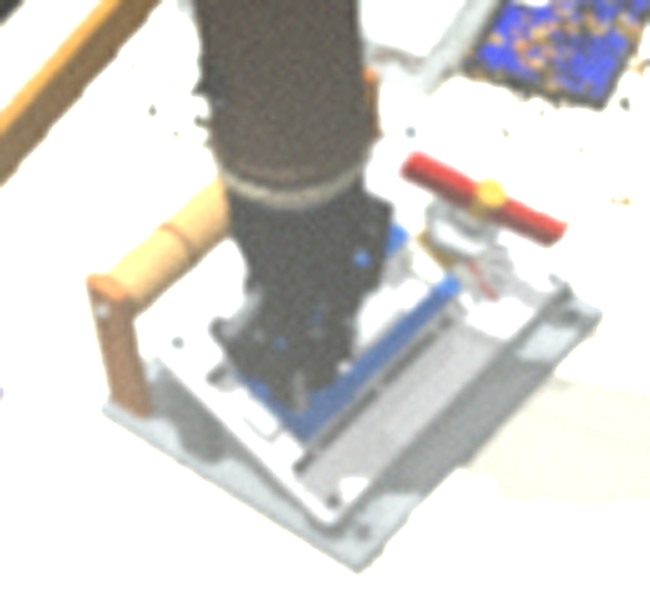

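```bash
python3 -m crank '[{"xyz":[0,0,0],"roll":0,"gripper":0.38},{"xyz":[0,0,0],"roll":0,"gripper":0.33},{"xyz":[0,0,0],"roll":0,"gripper":0.3},{"xyz":[0,0,0],"roll":0,"gripper":0.2},{"xyz":[0,0,0],"roll":0,"gripper":0.2}]' 45; python3 d.py 'K-[0,0,.0157]'
```

```text
time: 3.38
tcp_pos: [0.5657, -0.0057, 0.0976]
ee_rot: [[-0.192, -0.981, 0.0], [-0.981, 0.192, -0.0], [0.0, -0.0, -1.0]]
wrist_force: [-1.4, -1.0, 5.4]
gripper_width: 0.304
t 3.3833 tcp [ 0.5657 -0.0057  0.0976] F [-1.4393 -1.0392  5.4052] g 0.304
shift cm [0.0367 0.0432 0.1709] roll needed -0.042260334421015955 tcp rel face(u,L,n) from W mm [ -5.8221 154.9603 -28.2664]
tool dirs of u,L,n: [-0.0006 -0.8662 -0.4997] [-1.      0.0007 -0.0001] [ 0.0004  0.4997 -0.8662]
```

```bash
python3 -m crank '[{"xyz":[0,0,0],"roll":0,"gripper":0.2},{"xyz":[0,0,0],"roll":0,"gripper":0.2}]' 45; python3 d.py 'K-[0,0,.0157]'
```

```text
time: 3.55
tcp_pos: [0.5657, -0.0057, 0.0976]
ee_rot: [[-0.192, -0.981, 0.0], [-0.981, 0.192, -0.0], [0.0, -0.0, -1.0]]
wrist_force: [-1.1, -0.8, 5.3]
gripper_width: 0.308
t 3.55 tcp [ 0.5657 -0.0057  0.0976] F [-1.1447 -0.7609  5.2977] g 0.308
shift cm [0.0382 0.0445 0.1693] roll needed -0.04139507578263135 tcp rel face(u,L,n) from W mm [ -5.8187 154.9745 -28.2868]
tool dirs of u,L,n: [-0.0006 -0.8662 -0.4997] [-1.      0.0007 -0.0001] [ 0.0004  0.4997 -0.8662]
```

```bash
python3 -m crank '[{"xyz":[0,0.15,-0.26],"roll":0,"gripper":0.2},{"xyz":[0,0.3,-0.52],"roll":0,"gripper":0.2},{"xyz":[0,0.45,-0.78],"roll":0,"gripper":0.2},{"xyz":[0,0.57,-0.99],"roll":0,"gripper":0.2},{"xyz":[0,0.57,-0.99],"roll":0,"gripper":0.2}]' 45; python3 d.py 'K-[0,0,.0157]'
```

```text
time: 3.97
tcp_pos: [0.5601, -0.0046, 0.1075]
ee_rot: [[-0.191, -0.982, 0.001], [-0.982, 0.191, -0.0], [-0.0, -0.001, -1.0]]
wrist_force: [3.7, -1.6, -5.3]
gripper_width: 0.307
t 3.9667 tcp [ 0.5601 -0.0046  0.1075] F [ 3.6974 -1.581  -5.3253] g 0.307
shift cm [ 0.0428 -0.5267  1.1651] roll needed -0.033646265152526666 tcp rel face(u,L,n) from W mm [ -5.7952 155.0237 -16.8061]
tool dirs of u,L,n: [-0.0005 -0.8664 -0.4994] [-1.      0.0006  0.0001] [ 0.0002  0.4994 -0.8664]
```

```bash
python3 -m crank '[{"xyz":[0.4,0,0],"roll":0,"gripper":0.2},{"xyz":[0.9,0,0],"roll":0,"gripper":0.2},{"xyz":[1.4,0,0],"roll":0,"gripper":0.2},{"xyz":[1.9,0,0],"roll":0,"gripper":0.2},{"xyz":[2.4,0,0],"roll":0,"gripper":0.2}]' 45; python3 d.py 'K-.045*L-[0,0,.0157]'
```

```text
time: 4.38
tcp_pos: [0.5554, -0.0289, 0.1072]
ee_rot: [[-0.192, -0.981, 0.0], [-0.981, 0.192, -0.0], [0.0, -0.0, -1.0]]
wrist_force: [5.2, 0.6, -5.1]
gripper_width: 0.301
t 4.3833 tcp [ 0.5554 -0.0289  0.1072] F [ 5.1688  0.5774 -5.0741] g 0.301
shift cm [ 2.0667 -0.5281  1.1252] roll needed -0.06181745579360154 tcp rel face(u,L,n) from W mm [ -5.9812 130.2665 -17.1581]
tool dirs of u,L,n: [-0.0009 -0.8661 -0.4999] [-1.      0.0011 -0.    ] [ 0.0006  0.4999 -0.8661]
```

```bash
python3 -m crank '[{"xyz":[0.5,0,0],"roll":0,"gripper":0.2},{"xyz":[1.0,0,0],"roll":0,"gripper":0.2},{"xyz":[1.6,0,0],"roll":0,"gripper":0.2},{"xyz":[2.1,0,0],"roll":0,"gripper":0.2},{"xyz":[2.1,0,0],"roll":0,"gripper":0.2}]' 45; python3 d.py 'K-.045*L-[0,0,.0157]';python3 - <<'E'
from h import *
a=optics.get_image("scene")[120:240,225:355];b=optics.get_image("top")[90:225,245:395]
f=lambda i,s:cv2.convertScaleAbs(cv2.resize(i,None,fx=s,fy=s,interpolation=cv2.INTER_CUBIC),alpha=1.5,beta=10)
cv2.imwrite("pics/s4.png",f(a,5));cv2.imwrite("pics/t4.png",f(b,4))
E
```

```text
time: 4.8
tcp_pos: [0.5511, -0.0505, 0.1071]
ee_rot: [[-0.193, -0.981, -0.0], [-0.981, 0.193, -0.001], [0.001, 0.0, -1.0]]
wrist_force: [4.1, -1.3, -5.1]
gripper_width: 0.303
t 4.8 tcp [ 0.5511 -0.0505  0.1071] F [ 4.1457 -1.2821 -5.1174] g 0.303
shift cm [-0.1385 -0.5374  1.1237] roll needed -0.1348301515879342 tcp rel face(u,L,n) from W mm [ -6.0865 108.2308 -17.1097]
tool dirs of u,L,n: [-0.0016 -0.866  -0.5001] [-1.      0.0024 -0.0009] [ 0.002   0.5001 -0.866 ]
```

View pics/s4.png

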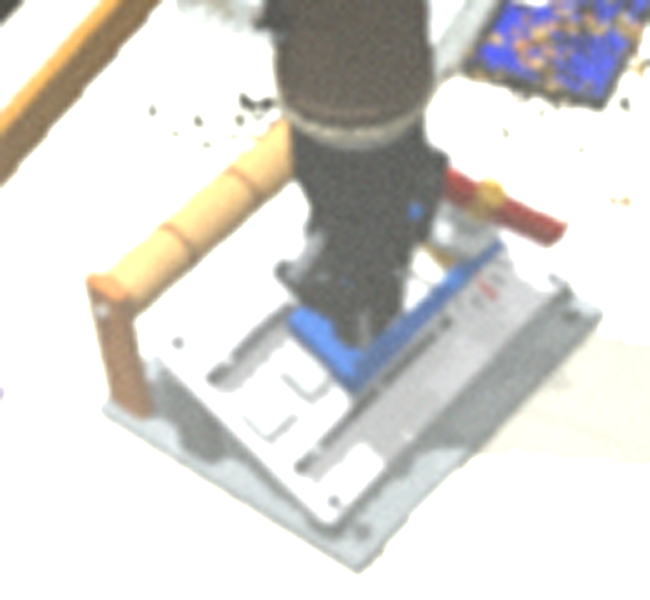

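View pics/t4.png

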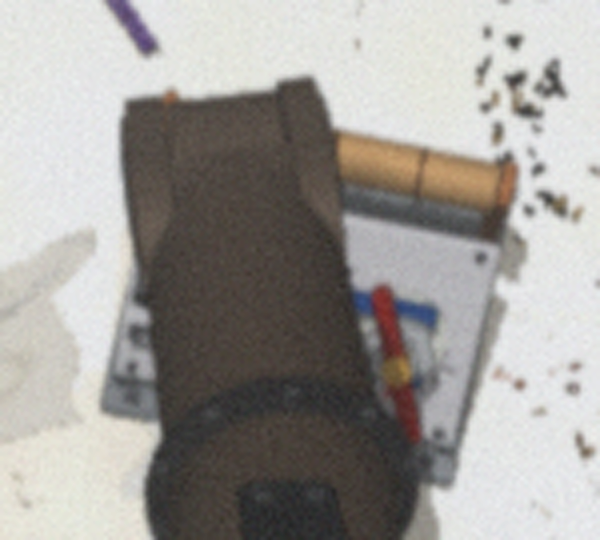

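```bash
python3 -m crank '[{"xyz":[-0.15,0,0],"roll":0,"gripper":0.2},{"xyz":[-0.15,-0.15,0.26],"roll":0,"gripper":0.2},{"xyz":[-0.15,-0.3,0.52],"roll":0,"gripper":0.2},{"xyz":[-0.15,-0.4,0.69],"roll":0,"gripper":0.2},{"xyz":[-0.15,-0.4,0.69],"roll":0,"gripper":0.2}]' 45; python3 d.py 'K-.045*L-[0,0,.0157]'
```

```text
time: 5.32
tcp_pos: [0.5558, -0.0483, 0.0998]
ee_rot: [[-0.192, -0.981, -0.0], [-0.981, 0.192, -0.0], [0.0, 0.0, -1.0]]
wrist_force: [4.0, -2.6, -3.5]
gripper_width: 0.305
t 5.3167 tcp [ 0.5558 -0.0483  0.0998] F [ 3.9775 -2.6472 -3.4899] g 0.305
shift cm [ 0.1657 -0.114   0.3939] roll needed -0.04249739621754145 tcp rel face(u,L,n) from W mm [ -6.0677 111.2527 -25.5507]
tool dirs of u,L,n: [-0.0004 -0.866  -0.5001] [-1.      0.0007 -0.0005] [ 0.0008  0.5001 -0.866 ]
```

```bash
python3 -m crank '[{"xyz":[0.1,0,0],"roll":0,"gripper":0.2},{"xyz":[0.1,-0.07,0.12],"roll":0,"gripper":0.2},{"xyz":[0.1,-0.13,0.23],"roll":0,"gripper":0.2},{"xyz":[0.1,-0.13,0.23],"roll":0,"gripper":0.2}]' 45; python3 d.py 'K-.045*L-[0,0,.0157]'
```

```text
time: 5.65
tcp_pos: [0.5568, -0.0491, 0.0978]
ee_rot: [[-0.191, -0.982, 0.0], [-0.982, 0.191, 0.0], [-0.0, -0.0, -1.0]]
wrist_force: [2.7, -1.1, -2.0]
gripper_width: 0.306
t 5.65 tcp [ 0.5568 -0.0491  0.0978] F [ 2.6801 -1.1373 -1.9586] g 0.306
shift cm [ 0.1131 -0.0009  0.1937] roll needed -0.026685146138277105 tcp rel face(u,L,n) from W mm [ -6.0891 110.724  -27.8489]
tool dirs of u,L,n: [-0.0005 -0.866  -0.5   ] [-1.      0.0005  0.0001] [ 0.0001  0.5    -0.866 ]
```

Near home; release and retreat straight up.

```bash
python3 -m crank '[{"xyz":[0.05,-0.02,0.03],"roll":0,"gripper":0.35},{"xyz":[0.05,-0.02,0.03],"roll":0,"gripper":0.5},{"xyz":[0.05,-0.02,0],"roll":0,"gripper":0.65},{"xyz":[0.05,0,-1.5],"roll":0,"gripper":0.65},{"xyz":[0.05,0,-5],"roll":0,"gripper":0.65}]'
python3 -m crank '[{"xyz":[0,1,-3],"roll":0,"gripper":0.4},{"xyz":[-3,2,-6],"roll":0,"gripper":0.2},{"xyz":[-6.5,3,-6],"roll":0,"gripper":0},{"xyz":[-10,4,-6],"roll":0,"gripper":0}]'
python3 d.py 'W';python3 - <<'E'
from h import *
a=optics.get_image("scene")[120:240,225:355];b=optics.get_image("top")[90:225,245:395]
f=lambda i,s:cv2.convertScaleAbs(cv2.resize(i,None,fx=s,fy=s,interpolation=cv2.INTER_CUBIC),alpha=1.5,beta=10)
cv2.imwrite("pics/s5.png",f(a,5));cv2.imwrite("pics/t5.png",f(b,4))
E
```

```text
time: 6.07
tcp_pos: [0.5532, -0.0497, 0.1447]
ee_rot: [[-0.191, -0.982, -0.009], [-0.982, 0.191, 0.0], [0.001, 0.009, -1.0]]
wrist_force: [0.4, 0.1, -0.7]
gripper_width: 0.647
time: 6.4
tcp_pos: [0.537, 0.057, 0.2104]
ee_rot: [[-0.194, -0.981, 0.004], [-0.981, 0.194, 0.0], [-0.001, -0.004, -1.0]]
wrist_force: [0.6, 1.0, -1.3]
gripper_width: 0.082
t 6.4 tcp [0.537  0.057  0.2104] F [ 0.6131  0.9553 -1.3249] g 0.082
shift cm [21.1013 -3.1326  8.5321] roll needed -0.1733357888310394 tcp rel face(u,L,n) from W mm [ 15.8661 211.0139  89.4926]
tool dirs of u,L,n: [-0.0032 -0.8679 -0.4968] [-1.      0.003   0.0011] [ 0.0006  0.4968 -0.8679]
```

View pics/s5.png

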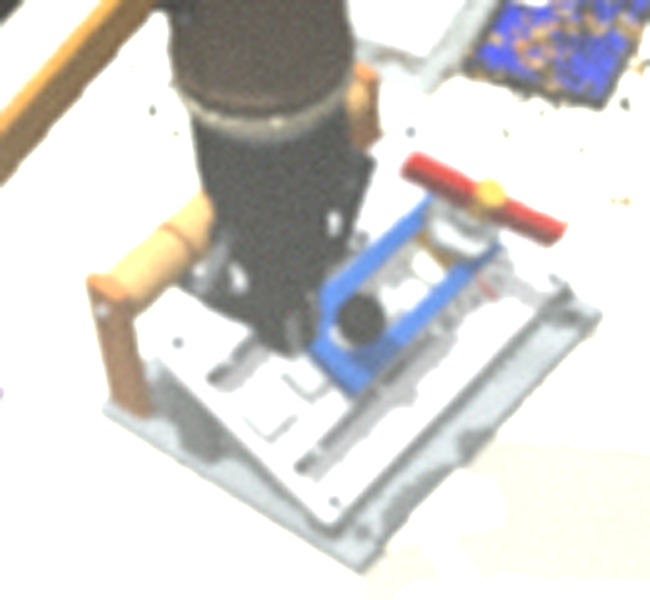

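View pics/t5.png

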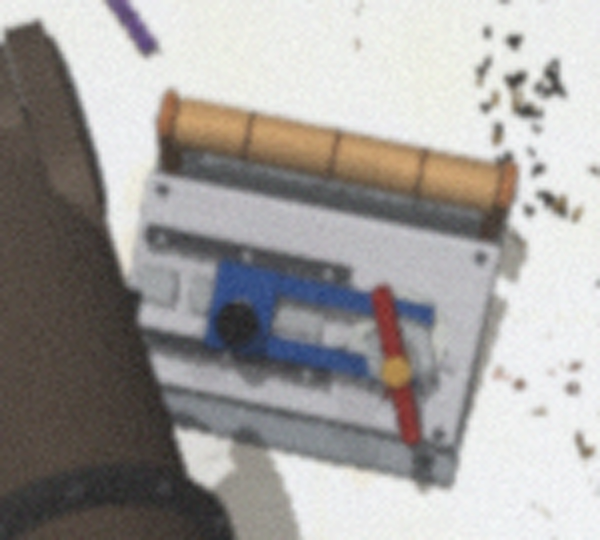

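Run:
```python
from d import *
for t in(.045,.0):
  for o in(0,.009):
    p=K-t*L+(o+.004)*n; print(t,o,proj("top",p),proj("scene",p))
print("obs top 304.2,170.5 scene 297,183.6; parked obs 288.8,166.9 / 288,193")
```

```text
0.045 0 [304.3172 171.0952] [297.6092 182.5531]
0.045 0.009 [303.9469 172.112 ] [298.6831 181.4451]
0.0 0 [288.0319 167.6826] [287.9436 191.9516]
0.0 0.009 [287.5623 168.6774] [288.9781 190.8807]
obs top 304.2,170.5 scene 297,183.6; parked obs 288.8,166.9 / 288,193
```

Run:
```python
from d import *
p=W+.048*u+.065*L;p[2]=.133
print(p);to(p)
```

```text
[ 0.5804 -0.1002  0.133 ]
t 6.5 tcp [0.5353 0.0636 0.209 ] F [ 0.8245 -0.5126 -0.7061] g -0.0
shift cm [15.3133 -7.4294  7.5409] roll needed 0.4824411574229117 tcp rel face(u,L,n) from W mm [ 12.5381 217.214   89.7417]
tool dirs of u,L,n: [ 0.0054 -0.866  -0.5   ] [-1.     -0.0084  0.0038] [-0.0075  0.4999 -0.866 ]
```

```bash
python3 -m crank '[{"xyz":[3.5,-1.8,0],"roll":0.4,"gripper":0},{"xyz":[7,-3.5,0],"roll":0.4,"gripper":0},{"xyz":[10.5,-5.3,0],"roll":0.4,"gripper":0},{"xyz":[13.5,-7.0,1],"roll":0.4,"gripper":0},{"xyz":[15.2,-7.4,2],"roll":0.4,"gripper":0}]'
python3 -m crank '[{"xyz":[0,0,0.5],"roll":0,"gripper":0},{"xyz":[0,0,2],"roll":0,"gripper":0},{"xyz":[0,0,3],"roll":0,"gripper":0}]'
python3 - <<'E'
from d import *
p=W+.048*u+.055*L;p[2]=.133
to(p)
a=optics.get_image("scene")[120:240,225:355];b=optics.get_image("top")[90:225,245:395]
f=lambda i,s:cv2.convertScaleAbs(cv2.resize(i,None,fx=s,fy=s,interpolation=cv2.INTER_CUBIC),alpha=1.5,beta=10)
cv2.imwrite("pics/s6.png",f(a,5))
E
```

```text
time: 6.92
tcp_pos: [0.581, -0.1127, 0.188]
ee_rot: [[-0.203, -0.979, 0.001], [-0.979, 0.203, -0.002], [0.002, -0.002, -1.0]]
wrist_force: [0.5, -0.2, -0.0]
gripper_width: 0.002
time: 7.17
tcp_pos: [0.5792, -0.1071, 0.1568]
ee_rot: [[-0.199, -0.98, -0.001], [-0.98, 0.199, 0.001], [-0.0, 0.002, -1.0]]
wrist_force: [-0.7, 0.6, -0.4]
gripper_width: -0.003
t 7.1667 tcp [ 0.5792 -0.1071  0.1568] F [-0.6506  0.5914 -0.3881] g -0.003
shift cm [0.3077 0.0059 2.3836] roll needed -0.4496553496065303 tcp rel face(u,L,n) from W mm [52.0223 58.0697  6.7272]
tool dirs of u,L,n: [-0.0069 -0.8652 -0.5013] [-1.      0.0078  0.0003] [ 0.0037  0.5013 -0.8653]
```

View pics/s6.png

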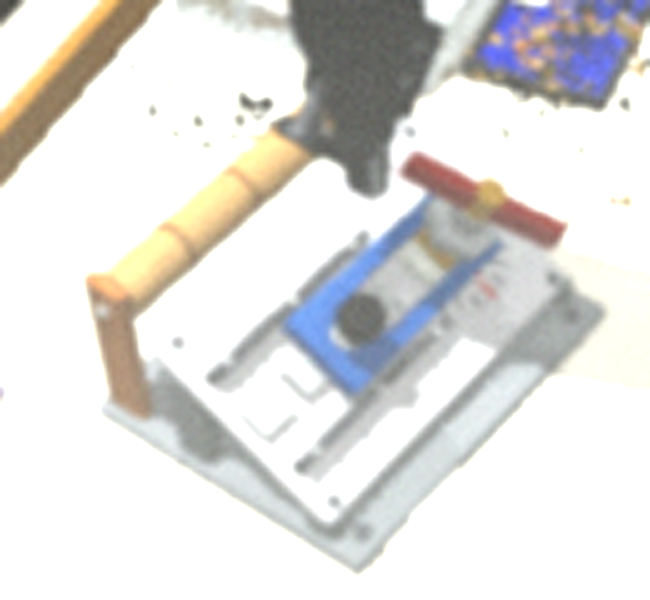

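```bash
python3 -m crank '[{"xyz":[0,0,1.2],"roll":-0.4,"gripper":0},{"xyz":[0,0,2.3],"roll":-0.4,"gripper":0},{"xyz":[0.4,0,2.3],"roll":-0.4,"gripper":0},{"xyz":[0.8,0,2.3],"roll":-0.4,"gripper":0},{"xyz":[1.2,0,2.3],"roll":-0.4,"gripper":0}]'
python3 d.py W
```

```text
time: 7.68
tcp_pos: [0.5777, -0.1194, 0.1355]
ee_rot: [[-0.191, -0.982, 0.0], [-0.982, 0.191, -0.0], [0.0, -0.0, -1.0]]
wrist_force: [-0.7, -1.4, 0.1]
gripper_width: -0.001
t 7.6833 tcp [ 0.5777 -0.1194  0.1355] F [-0.7088 -1.4491  0.1181] g -0.001
shift cm [4.5658 4.2548 1.0457] roll needed -0.030097878007310896 tcp rel face(u,L,n) from W mm [ 42.096   45.6375 -12.225 ]
tool dirs of u,L,n: [-0.0004 -0.8662 -0.4998] [-1.      0.0005 -0.0002] [ 0.0004  0.4998 -0.8662]
```

```bash
python3 -m crank '[{"xyz":[0.4,0,0],"roll":0,"gripper":0},{"xyz":[0.8,0,0],"roll":0,"gripper":0},{"xyz":[1.2,0,0],"roll":0,"gripper":0},{"xyz":[1.6,0,0],"roll":0,"gripper":0}]'
python3 d.py W
python3 -m crank '[{"xyz":[0.3,0,0],"roll":0,"gripper":0},{"xyz":[0.6,0,0],"roll":0,"gripper":0},{"xyz":[0.9,0,0],"roll":0,"gripper":0},{"xyz":[1.2,0,0],"roll":0,"gripper":0}]'
python3 d.py W
python3 - <<'E'
from d import *
a=optics.get_image("scene")[120:240,225:355]
f=lambda i,s:cv2.convertScaleAbs(cv2.resize(i,None,fx=s,fy=s,interpolation=cv2.INTER_CUBIC),alpha=1.5,beta=10)
cv2.imwrite("pics/s7.png",f(a,5))
E
```

```text
time: 8.02
tcp_pos: [0.5767, -0.1336, 0.1364]
ee_rot: [[-0.19, -0.982, 0.005], [-0.982, 0.19, 0.001], [-0.002, -0.004, -1.0]]
wrist_force: [5.1, 6.3, 3.8]
gripper_width: -0.0
t 8.0167 tcp [ 0.5767 -0.1336  0.1364] F [5.0809 6.2786 3.7901] g -0.0
shift cm [3.1557 4.432  1.1165] roll needed 0.03906740617817661 tcp rel face(u,L,n) from W mm [ 44.0334  31.562  -12.2344]
tool dirs of u,L,n: [-0.0005 -0.8681 -0.4964] [-1.     -0.0007  0.0022] [-0.0023  0.4964 -0.8681]
time: 8.35
tcp_pos: [0.574, -0.1457, 0.1362]
ee_rot: [[-0.19, -0.982, 0.004], [-0.982, 0.19, 0.001], [-0.002, -0.003, -1.0]]
wrist_force: [4.4, 3.9, 3.4]
gripper_width: 0.001
t 8.35 tcp [ 0.574  -0.1457  0.1362] F [4.3679 3.913  3.4459] g 0.001
shift cm [1.9112 4.3975 1.0969] roll needed 0.02102230159191265 tcp rel face(u,L,n) from W mm [ 43.62    19.1101 -12.3085]
tool dirs of u,L,n: [-0.0005 -0.8677 -0.497 ] [-1.     -0.0004  0.0016] [-0.0016  0.497  -0.8677]
```

View pics/s7.png

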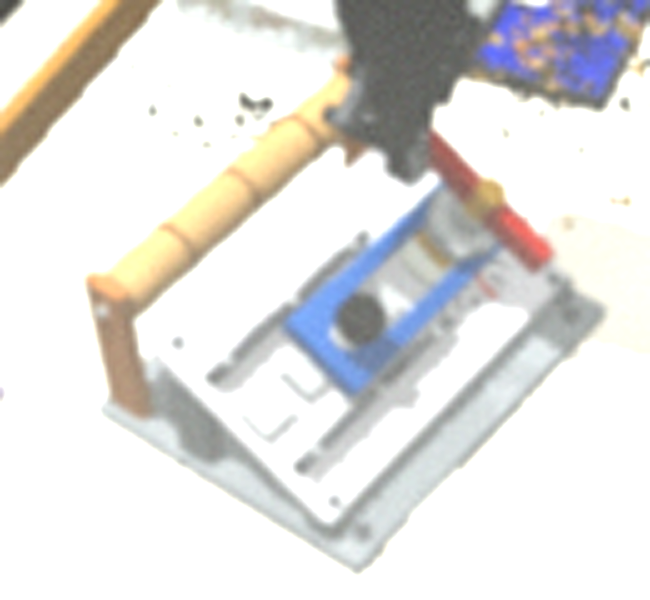

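```bash
python3 -m crank '[{"xyz":[0.3,-0.1,0],"roll":4,"gripper":0},{"xyz":[0.6,-0.1,0],"roll":8,"gripper":0},{"xyz":[0.9,-0.1,0],"roll":12,"gripper":0},{"xyz":[1.2,-0.1,0],"roll":16,"gripper":0}]'
python3 d.py W
python3 - <<'E'
from d import *
a=optics.get_image("scene")[120:240,225:355]
f=lambda i,s:cv2.convertScaleAbs(cv2.resize(i,None,fx=s,fy=s,interpolation=cv2.INTER_CUBIC),alpha=1.5,beta=10)
cv2.imwrite("pics/s8.png",f(a,5))
E
```

```text
time: 8.73
tcp_pos: [0.5725, -0.158, 0.1358]
ee_rot: [[-0.457, -0.89, 0.003], [-0.89, 0.457, 0.001], [-0.002, -0.003, -1.0]]
wrist_force: [3.8, 3.0, 0.2]
gripper_width: -0.002
t 8.7333 tcp [ 0.5725 -0.158   0.1358] F [3.7708 2.9994 0.2019] g -0.002
shift cm [1.9075 4.1182 1.064 ] roll needed -16.185301455932446 tcp rel face(u,L,n) from W mm [ 44.2209   6.8259 -13.0743]
tool dirs of u,L,n: [-0.2424 -0.833  -0.4973] [-0.9604  0.2787  0.0012] [ 0.1376  0.4779 -0.8676]
```

View pics/s8.png

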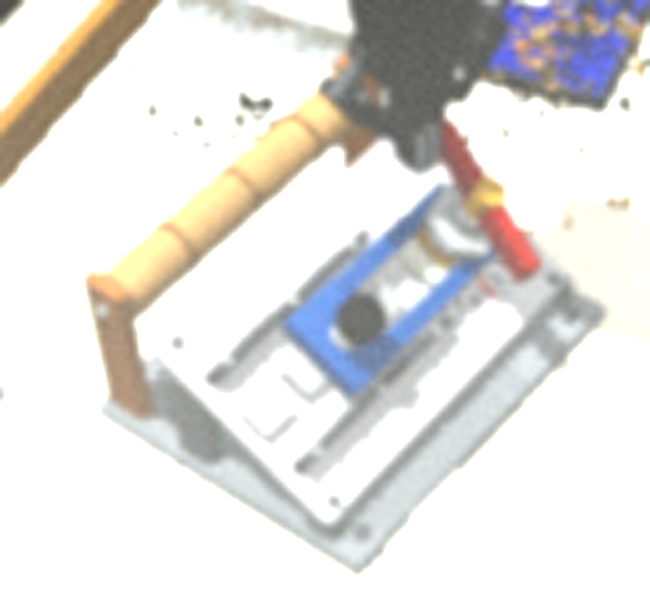

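```bash
python3 -m crank '[{"xyz":[0.3,0,0],"roll":4,"gripper":0},{"xyz":[0.6,0,0],"roll":8,"gripper":0},{"xyz":[0.9,0,0],"roll":12,"gripper":0}]'
python3 d.py W
python3 -m crank '[{"xyz":[0.25,0,0],"roll":3,"gripper":0},{"xyz":[0.5,0,0],"roll":5,"gripper":0}]'
python3 d.py W
python3 - <<'E'
from d import *
a=optics.get_image("scene")[120:240,225:355]
f=lambda i,s:cv2.convertScaleAbs(cv2.resize(i,None,fx=s,fy=s,interpolation=cv2.INTER_CUBIC),alpha=1.5,beta=10)
cv2.imwrite("pics/s9.png",f(a,5))
E
```

```text
time: 9.03
tcp_pos: [0.5683, -0.166, 0.1356]
ee_rot: [[-0.631, -0.776, 0.003], [-0.776, 0.631, 0.0], [-0.002, -0.002, -1.0]]
wrist_force: [4.8, 2.0, -1.2]
gripper_width: 0.003
t 9.0333 tcp [ 0.5683 -0.166   0.1356] F [ 4.7773  2.0048 -1.2012] g 0.003
shift cm [1.8222 3.816  1.0494] roll needed -28.10470852506851 tcp rel face(u,L,n) from W mm [ 41.8643  -1.9138 -11.9186]
tool dirs of u,L,n: [-0.4091 -0.7649 -0.4976] [-0.8821  0.4711  0.001 ] [ 0.2337  0.4393 -0.8674]
time: 9.2
tcp_pos: [0.5651, -0.17, 0.1356]
ee_rot: [[-0.696, -0.718, 0.003], [-0.718, 0.696, 0.0], [-0.002, -0.002, -1.0]]
wrist_force: [6.0, 2.2, -0.7]
gripper_width: -0.005
t 9.2 tcp [ 0.5651 -0.17    0.1356] F [ 6.0037  2.2144 -0.6543] g -0.005
shift cm [1.6424 3.6949 1.0492] roll needed -33.08832505959059 tcp rel face(u,L,n) from W mm [ 39.8485  -6.419  -10.7677]
tool dirs of u,L,n: [-0.4739 -0.7265 -0.4976] [-0.8378  0.5459  0.0008] [ 0.2711  0.4172 -0.8674]
```

View pics/s9.png

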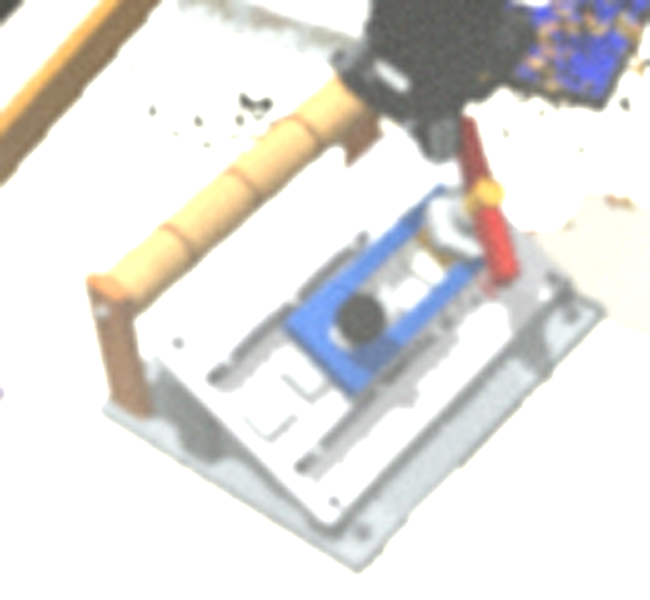

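```bash
python3 -m crank '[{"xyz":[0.25,0,0],"roll":3,"gripper":0},{"xyz":[0.5,0,0],"roll":6,"gripper":0},{"xyz":[0.5,0,0],"roll":6,"gripper":0}]'
python3 d.py W | head -2
python3 -m crank '[{"xyz":[0.25,0,0],"roll":3,"gripper":0},{"xyz":[0.5,0,0],"roll":4,"gripper":0},{"xyz":[0.5,0,0],"roll":4,"gripper":0}]'
python3 d.py W | head -2
python3 - <<'E'
from d import *
a=optics.get_image("scene")[120:240,225:355]
f=lambda i,s:cv2.convertScaleAbs(cv2.resize(i,None,fx=s,fy=s,interpolation=cv2.INTER_CUBIC),alpha=1.5,beta=10)
cv2.imwrite("pics/s10.png",f(a,5))
E
```

```text
time: 9.5
tcp_pos: [0.5612, -0.174, 0.1355]
ee_rot: [[-0.767, -0.641, 0.002], [-0.641, 0.767, -0.0], [-0.002, -0.001, -1.0]]
wrist_force: [4.3, 1.3, -0.8]
gripper_width: 0.001
t 9.5 tcp [ 0.5612 -0.174   0.1355] F [ 4.3424  1.3138 -0.7808] g 0.001
shift cm [1.4634 3.5553 1.0428] roll needed -39.09983107805522 tcp rel face(u,L,n) from W mm [ 37.1197 -11.0697  -9.3005]
time: 9.75
tcp_pos: [0.559, -0.1758, 0.1358]
ee_rot: [[-0.808, -0.589, 0.005], [-0.589, 0.808, 0.001], [-0.005, -0.002, -1.0]]
wrist_force: [8.4, 4.2, -2.2]
gripper_width: -0.001
t 9.75 tcp [ 0.559  -0.1758  0.1358] F [ 8.3655  4.2475 -2.2397] g -0.001
shift cm [1.4078 3.4684 1.068 ] roll needed -42.90702052623415 tcp rel face(u,L,n) from W mm [ 35.6664 -13.3233  -8.1013]
```

View pics/s10.png

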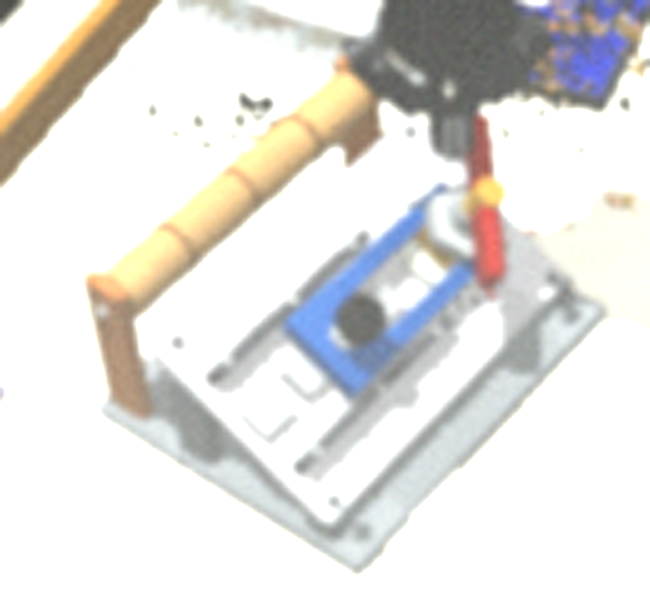

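```bash
python3 -m crank '[{"xyz":[0.2,0,0],"roll":0,"gripper":0},{"xyz":[0.3,0,0],"roll":0,"gripper":0},{"xyz":[0.3,0,0],"roll":0,"gripper":0}]'
python3 d.py W | head -2
python3 -m crank '[{"xyz":[0.2,0,0],"roll":0,"gripper":0},{"xyz":[0.3,0,0],"roll":0,"gripper":0},{"xyz":[0.3,0,0],"roll":0,"gripper":0}]'
python3 d.py W | head -2
```

```text
time: 10.05
tcp_pos: [0.5581, -0.1762, 0.1361]
ee_rot: [[-0.806, -0.591, 0.007], [-0.591, 0.806, 0.002], [-0.007, -0.003, -1.0]]
wrist_force: [13.6, 7.7, -3.0]
gripper_width: -0.006
t 10.05 tcp [ 0.5581 -0.1762  0.1361] F [13.5567  7.7482 -2.9936] g -0.006
shift cm [1.3096 3.4485 1.0931] roll needed -42.74294711551155 tcp rel face(u,L,n) from W mm [ 35.1229 -13.8264  -7.4433]
time: 10.3
tcp_pos: [0.5571, -0.1767, 0.1365]
ee_rot: [[-0.806, -0.592, 0.01], [-0.592, 0.806, 0.003], [-0.01, -0.003, -1.0]]
wrist_force: [16.6, 10.5, -4.2]
gripper_width: 0.001
t 10.3 tcp [ 0.5571 -0.1767  0.1365] F [16.638  10.5194 -4.2183] g 0.001
shift cm [1.2007 3.4392 1.1277] roll needed -42.6724325742239 tcp rel face(u,L,n) from W mm [ 34.6116 -14.5403  -6.6922]
```

```bash
python3 -m crank '[{"xyz":[-0.7,0,0],"roll":0,"gripper":0},{"xyz":[-2,0,0],"roll":0,"gripper":0},{"xyz":[-3,0,-2],"roll":0,"gripper":0},{"xyz":[-3,0,-5],"roll":0,"gripper":0},{"xyz":[-4,0,-8],"roll":0,"gripper":0}]'
python3 -m crank '[{"xyz":[-3,2.5,0],"roll":-6,"gripper":0},{"xyz":[-6,5,0],"roll":-13,"gripper":0},{"xyz":[-9,7.5,0],"roll":-20,"gripper":0},{"xyz":[-12,10,0],"roll":-27,"gripper":0},{"xyz":[-15,12.5,0],"roll":-33,"gripper":0}]'
python3 d.py W | head -2
python3 - <<'E'
from d import *
a=optics.get_image("scene");b=optics.get_image("top")
cv2.imwrite("pics/sF.png",a);cv2.imwrite("pics/tF.png",b)
f=lambda i,s:cv2.convertScaleAbs(cv2.resize(i,None,fx=s,fy=s,interpolation=cv2.INTER_CUBIC),alpha=1.5,beta=10)
cv2.imwrite("pics/s11.png",f(a[120:240,225:355],5));cv2.imwrite("pics/t11.png",f(b[90:225,245:395],4))
E
```

```text
time: 10.72
tcp_pos: [0.582, -0.1583, 0.2149]
ee_rot: [[-0.809, -0.587, -0.005], [-0.587, 0.809, -0.001], [0.004, 0.002, -1.0]]
wrist_force: [1.0, -0.7, -0.1]
gripper_width: 0.003
time: 11.13
tcp_pos: [0.6318, 0.0333, 0.2149]
ee_rot: [[-0.353, -0.936, -0.001], [-0.936, 0.353, -0.001], [0.001, 0.001, -1.0]]
wrist_force: [1.2, -0.4, -0.2]
gripper_width: -0.001
t 11.1333 tcp [0.6318 0.0333 0.2149] F [ 1.1826 -0.3763 -0.1698] g -0.001
shift cm [21.3971  3.1013  9.0223] roll needed -9.652543797813735 tcp rel face(u,L,n) from W mm [102.5762 205.8477  44.6146]
```

View pics/s11.png

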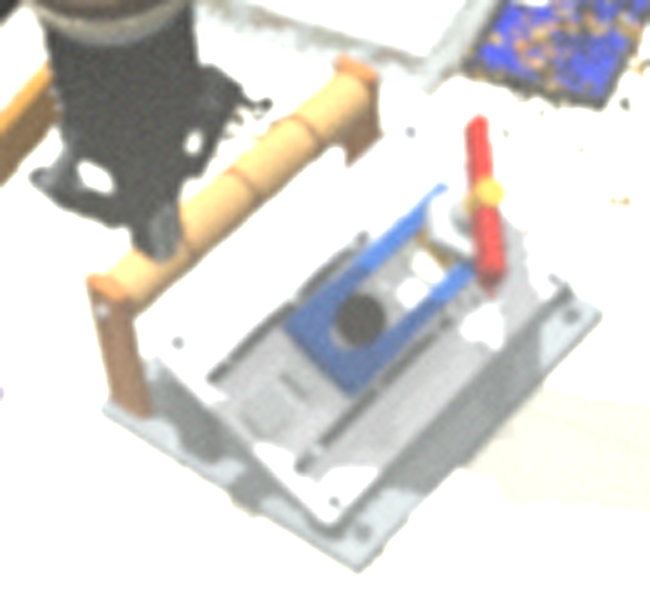

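View pics/t11.png

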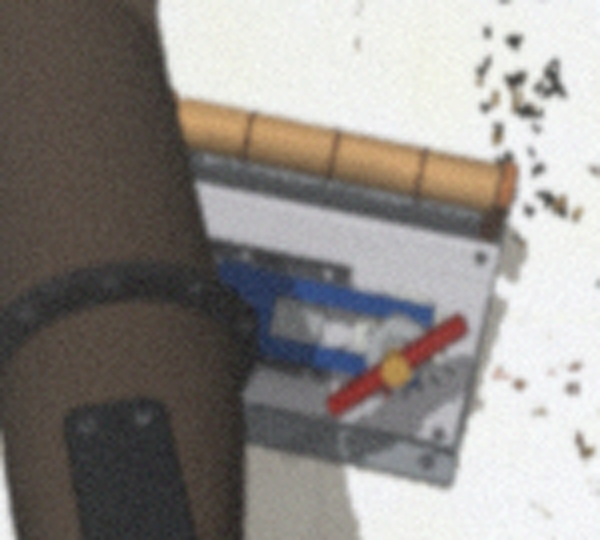

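Run:
```python
from d import *
def ang(img,cam):
    r=img[:,:,2].astype(int);g=img[:,:,1].astype(int);b=img[:,:,0].astype(int)
    m=(r>2*g)&(r>2*b)&(r>50)
    p=proj(cam,W+.072*n);yy,xx=np.nonzero(m);k=np.hypot(xx-p[0],yy-p[1])<30;xy=np.c_[xx,yy][k].astype(np.float32)
    # angle: fit bar line, compare with projected
    vx,vy,_,_=cv2.fitLine(xy,cv2.DIST_L2,0,.01,.01).ravel()
    best=min(np.arange(-90,90,.2),key=lambda t:-abs(np.dot((lambda d:d/np.linalg.norm(d))(proj(cam,W+.072*n+.05*(np.cos(np.radians(t))*u+np.sin(np.radians(t))*L))-proj(cam,W+.072*n-.05*(np.cos(np.radians(t))*u+np.sin(np.radians(t))*L))),[vx,vy])))
    return best,len(xy)
for c,a,b in(("top","top0","tF"),("scene","scene0","sF")):
    x=ang(cv2.imread(f"pics/{a}.png"),c);y=ang(cv2.imread(f"pics/{b}.png"),c);print(c,x,y,"turn rad",np.radians(x[0]-y[0]))
```

```text
top (np.float64(23.20000000000161), 97) (np.float64(-43.39999999999934), 124) turn rad 1.16238928182824
scene (np.float64(24.200000000001623), 29) (np.float64(-43.39999999999934), 66) turn rad 1.1798425743481835
```

Run:
```python
from h import *
a=cv2.GaussianBlur(cv2.imread("pics/top0.png"),(5,5),0);b=cv2.GaussianBlur(cv2.imread("pics/tF.png"),(5,5),0)
d=cv2.absdiff(a,b).max(2)
for nm,(x,y) in dict(reel1=(441,211),reel2=(429,252),jar=(170,237),tray=(140,153),tray2=(442,167)).items():
    print(nm,d[y-20:y+20,x-25:x+25].mean().round(1),d[y-20:y+20,x-25:x+25].max())
s=cv2.imread("pics/scene0.png")[155:190,305:345];t=cv2.imread("pics/sF.png")[155:190,305:345]
cv2.imwrite("pics/dial.png",cv2.resize(np.hstack([s,t]),None,fx=9,fy=9,interpolation=cv2.INTER_CUBIC))
print(arm.sense()["wrist_force"],arm.sense()["qvel"])
```

```text
reel1 25.2 30
reel2 27.6 30
jar 22.4 30
tray 16.1 29
tray2 14.7 27
[-0.5926 -0.3105 -0.4028] [ 0.0532 -0.0185  0.0941  0.0329  0.0117  0.0033 -0.038 ]
```

View pics/dial.png

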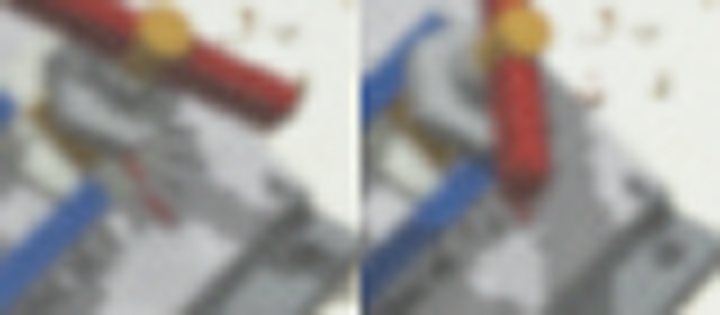

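```bash
python3 -m crank '[{"xyz":[0,0,-1],"roll":0,"gripper":0},{"xyz":[0,0,-1],"roll":0,"gripper":0},{"xyz":[0,0,-1],"roll":0,"gripper":0}]'; python3 -c "
from bench import arm
print(arm.close_job())"
```

```text
time: 11.48
tcp_pos: [0.6323, 0.03, 0.2258]
ee_rot: [[-0.362, -0.932, 0.001], [-0.932, 0.362, -0.001], [0.001, -0.001, -1.0]]
wrist_force: [0.4, 0.2, -1.1]
gripper_width: 0.001
the job is handed in; nothing more can be done
None
```

I locked the spindle and jammed the locknut, then handed the job in at about 11.5 s of the 48 s allowed. `close_job` gives no verdict.

- **Fork:** I pulled the black knob out about 11.5 mm, slid the fork roughly 45 mm onto the spindle's flats, and lowered the pin until it dropped home. Afterwards the knob sat within about 1 px of its predicted home position in both cameras, the same offset as when it was parked. One pixel is about 2.7 mm, so this confirms the pin is in the notch but not its exact depth.
- **Locknut:** I pushed the upper end of the red wing clockwise with the closed fingers. The push was about 5 N along the way and rose to about 20 N (roughly 0.7 N m) with hardly any further movement. The two cameras measured the turn as 1.16 and 1.18 rad. That would put the nut at its 1.4 rad stop if it started at about 0.23. The starting angle was never measured directly.
- **Spindle and dial:** The tip of the red mark on the dial is at the same pixel position before and after. The wing now hides most of that mark, so I could compare only its tip.
- **Bystanders:** Before and after pictures differ at the reels, jar and tray only by an even change in brightness, so nothing appears to have moved.
- **Arm:** It ended clear of everything, with the wrist reading about 1 N, which is noise level.

No checks failed or disagreed.

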